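# Sort look-alike pan rests by how they drag

## Task

Three look-alike iron pan rests differ only in how well their hidden undersides grip the worktop. First drag each one at least 5 cm across the open worktop to a new spot in front of the wooden rack, to feel how hard it drags; when all three have been tried and still lie out in the open, slide them into the rack, one to a bay and fully inside: the slickest in the left bay (as the robot sees it), the middling one in the middle bay, the grippiest in the right bay. Keep them flat on the worktop all the time, never lifted or tipped, leave the mug, pepper mill and garlic alone, and let go at the end.

Things in the scene. Friction and masses are not known exactly. Their poses are not given: they have to be found in the camera images.
- rest_a: round dark iron pan rest, a dish 76 mm across, 26 mm high, about 0.6 kg: floor top at z = 8 mm, raised rim 6 mm thick round a recess 64 mm across, 18 mm deep; closed fingertips well down in it, some 6 mm off its floor, drag it any way by the rim (shallower tips it). Origin: centre of underside, z up. Looks like the other two; the letters say nothing about grip
- rest_b: pan rest of the same shape, size and look as rest_a, same origin. Eight low feet under each; the three sets of feet differ, unseen: the level force to keep one sliding is about 0.4 N (slickest), 2.5 N (middling) or 5.3 N (grippiest), each up to 25 percent more or less; one of each kind
- rest_c: pan rest of the same shape, size and look as rest_a, same origin
- rack: fixed pale wooden rack, 332 mm wide (y), walls 10 mm thick and 24 mm high, no floor: a back rail and four dividers with rounded front ends make three bays side by side, open above and to the front (-x). Origin at worktop level, centre of the middle bay; divider front ends at x = -47 mm, back rail inner face at x = +42 mm. Yaw up to 0.15 either way
- bay_left (a point): centre, at worktop level, of the left bay of the rack (98 mm to +y of the rack's origin); x into the bay (away from its open front), y to the left, z up. The bay is 88 mm wide and 84 mm deep
- bay_middle (a point): centre, at worktop level, of the middle bay of the rack (at the rack's origin); x into the bay (away from its open front), y to the left, z up. The bay is 88 mm wide and 84 mm deep
- bay_right (a point): centre, at worktop level, of the right bay of the rack (98 mm to -y of the rack's origin); x into the bay (away from its open front), y to the left, z up. The bay is 88 mm wide and 84 mm deep
- mug: bystander: white mug with green sprigs, 92x127x95 mm, standing at the right; origin under its centre
- mill: bystander: dark wooden pepper mill, 58 mm across, 170 mm high, standing at the right; origin under its centre
- garlic: bystander: garlic bulb, 56 mm, at the left; origin under its centre
Not all that is in view belongs to the job. What is shaped like the rest_b but blue or turquoise is not meant.

How it is judged:
On the way:
1. all three rests have been dragged to new spots at least 4 cm from where they lay, and all still lie in front of the rack (centres more than 5 cm before the bays' centre line), none in a bay (distance of each of rest_a, rest_b, rest_c from where it was at the start of the episode above 0.04 m and x of each of rest_a, rest_b, rest_c in the frame of rack below -0.05 m), for 0.2 s.
At the end, for the whole second after the job is handed in: the slickest rest lies in the left bay, the middling one in the middle bay and the grippiest in the right bay, each with its centre within 12 mm of the bay's centre, flat on the worktop and at rest (horizontal distance between slickest_underside and bay_left below 0.012 m and horizontal distance between middling_underside and bay_middle below 0.012 m and horizontal distance between grippiest_underside and bay_right below 0.012 m and height (world z) of each of rest_a, rest_b, rest_c below 0.005 m and linear speed of each of rest_a, rest_b, rest_c below 0.01 m/s); the robot touches nothing.
It fails at once if a rest is lifted more than 15 mm off the worktop or tipped more than 0.35 rad (height (world z) of any of rest_a, rest_b, rest_c above 0.015 m or angle between any of rest_a, rest_b, rest_c's own z axis and vertical above 0.35 rad).
It fails at once if the mug, pepper mill or garlic is moved more than 3 cm (distance of any of mug, mill, garlic from where it was at the start of the episode above 0.03 m).
It also fails if it takes over 72 s, if anything falls off the work surface, if the arm or the gripper's body presses on something with over 40 N, if the wrist force passes 120 N, or if a joint passes its speed limit or range.

## Robot

A 6-joint arm with a two-finger parallel gripper is mounted at the origin on a cart in front of the work surface, level with it; the furniture and walls round the work are solid. World frame = base frame: x ahead of the robot, y to its left, z up, the work surface at z = 0. Lengths are in m, angles in rad, forces in N, time in s.
With the tool pointing down it reaches from about 0.375 to 0.9 m from the base axis. Payload 3.1 kg.
Tool frame: the origin (TCP) lies at the centre of the arm's flange, where the gripper is bolted on; the fingertips stand robot.tip_extent ahead of it and the grasp point (between the pads) lies 164 mm ahead of it (robot.tip_extent is the distance from the TCP to the fingertips, in m); z points along the fingers, y is the line along which they close (so a half turn about z gives the same grasp; the last joint's range is limited). The gripper opens to 87 mm and grips with 3 to 60 N. Pads are 19 mm wide; open, the fingers measure 117 mm over their backs; the gripper's body (75 mm by 190 mm) begins 51 mm behind the grasp point.
Start: joints at [1.063, 0.527, 1.433, -0, 1.181, -0.178], TCP at [0.202, 0.592, 0.405] pointing down, gripper open.
Joint ranges: [-3.08, 3.08], [-0.75, 2.2], [0.22, 2.44], [-1.43, 4.57], [0, 2.65], [-2.85, 2.85]. Speed limits (rad/s): [2.79, 2.79, 3.14, 3.14, 3.14, 3.14].

## Interface

Orientations are given as a unit quaternion [x, y, z, w].
In Python, from rig import get_obs, camera, hand_in, cut_out, robot gives the robot as it stands.
- The arm moves only by the tool step_arm, never from a script. Its argument "rows" is a list of rows, each a list of 6 numbers: the shift along the world's x, y, z in m, then the turn, a rotation vector about the world's x, y, z in degrees. A call has 1 to 12 rows; each row shifts and turns the commanded pose from where the row before left it; what a row does not reach is not made up. A row lasts 1/8 s, in which the tool goes at most 62.5 mm and 10.7 degrees, less where a joint would pass 70% of its speed; a pose out of reach is approached as far as the arm can. A call is refused whole if a number of a shift passes 0.0625 or a number of a turn 10.7, either way. A call with a gripper value outside its range is refused whole. "jaw" is the finger opening in m, from 0 to 0.087, set as the call begins (left out, the last holds). The fingers move at their own pace and stop on an object; "squeeze" is the grip in N (left out, the last holds). Time passes only in rows, so rows that do not move let the fingers close. It gives the time, the measured TCP pose, the force, the opening and the grip force at its end, in the units of the state.
- get_obs(): the state, without advancing time (a new reading comes with each control period).
- camera(name): name is "side" or "top" or "wrist"; returns a dict with "pixels" (480x640x3 uint8, blue, green, red), "depth" (480x640 float32, m along the optical axis (not along the pixel's ray), 0 where there is no reading), "fov_y" (degrees; the focal length in pixels is half the picture's height over the tangent of half this angle, whatever the lens; pixels are square), "cx", "cy" (the principal point, pixels), "extrinsics" (4x4, takes a point from camera to world coordinates); the wrist camera has in their place "mount" (4x4, takes a point from camera to tool coordinates, whose origin is the TCP and whose axes are the flange's). Camera axes: x right, y up, looking along -z (the intrinsics and any distortion apply to the point x, -y, -z); pixel columns grow to the right and rows downward; lengths in m; the calibration is good to about 2 mm. A picture is of the moment at which its call begins: read the wrist's pose just before it.
- hand_in(): hands the job in; it is judged then, once.
Trained networks look in the newest picture that a camera, given by its name, has taken for a name from the list of things; names that differ only in an ending like _2 or _b are one class to them, and where a whole thing is asked for, a point or a joint stands for the part that bears it (a point fixed in the world has none). Each returns a list of dicts, best first, with "confidence" (0 to 1); they miss things now and then, are a little off and sometimes report something else, mostly with a low value. They report only what shows in the picture. A call takes as long as a camera call. They do not tell look-alikes from the thing itself.
- cut_out(label, camera): "region" (480x640 bool, what is visible of it) and "extent" ([centre column, centre row, width, height] in pixels, round what is visible of it).
The state is a dict: "time": time; "q": joint angles; "joint_velocities": joint speeds; "joint_torque": joint torques, N m; "position": TCP position; "tool_rot": TCP orientation; "ft_force": force on the tool from outside, world axes, zero at the start; "moment": the same for the moment, N m; "grip_width": finger opening in m; "grip_force": force on a finger pad.
Only numpy, scipy, OpenCV 4.12 (cv2) and the standard library are available. Lean on these libraries where they do the work, as an engineer would, in place of code of your own. Each camera call takes 0.05 s, during which the arm holds its last target. There are 200 camera calls.

## Working session

There is one attempt and no reset: what is moved stays moved. The work goes in short steps, Python scripts to look and compute and a tool call to move; the robot and the scene stay as the last step left them, time stands still between calls to the robot, and variables do not carry over. Pictures are saved under pics/ and viewed, at most 10 in all, crops included, and the job is handed in when it is done.

Besides the shell and the picture viewer there is one more tool, called after "Request:" in YAML: its name, and indented under it one key for each argument. step_arm: Moves the arm, as the interface text tells. Its arguments: {"type":"object","properties":{"rows":{"type":"array"},"jaw":{"type":"number"},"squeeze":{"type":"number"}},"required":["rows"]}

```bash
mkdir -p pics; ls; cat > h.py <<'E'
import numpy as np, cv2
from rig import get_obs, camera, hand_in, cut_out, robot
def pix2w(c,u,v,z=None):
    f=240/np.tan(np.radians(c["fov_y"])/2); E=np.array(c["extrinsics"])
    u=np.asarray(u,float);v=np.asarray(v,float)
    d=np.stack([(u-c["cx"])/f,-(v-c["cy"])/f,-np.ones_like(u)],-1)
    if z is None: 
        D=c["depth"][np.int32(v),np.int32(u)]; return (d*D[...,None])@E[:3,:3].T+E[:3,3]
    w=d@E[:3,:3].T; s=(z-E[2,3])/w[...,2]; return w*s[...,None]+E[:3,3]
E
python3 - <<'E'
from h import *
c=camera("top"); cv2.imwrite("pics/top1.png",c["pixels"])
print({k:v for k,v in c.items() if k not in("pixels","depth")}, robot, vars(robot) if hasattr(robot,'__dict__') else '')
for n in ["rest_a","rack","mug","mill","garlic"]:
    for r in cut_out(n,"top"):
        vs,us=np.nonzero(r["region"]); P=pix2w(c,us,vs); ok=c["depth"][vs,us]>0
        P=P[ok]; print(n,round(r["confidence"],2),np.round(r["extent"]),P.min(0).round(3),P.max(0).round(3),np.median(P,0).round(3))
o=get_obs();print(o)
E
```

```text
pics
{'fov_y': 46.03407931471746, 'cx': 319.6603012538988, 'cy': 252.14033662174506, 'extrinsics': array([[ 0.04398681,  0.97370177, -0.22353975,  0.31463776],
       [-0.99901638,  0.0416151 , -0.01531204, -0.04953351],
       [-0.00560673,  0.2239934 ,  0.97457453,  1.39985845],
       [ 0.        ,  0.        ,  0.        ,  1.        ]])} <Robot object at 0x7fe68695be00> {}
rest_a 0.82 [244. 328.  29.  32.] [ 0.393  0.11  -0.002] [0.468 0.183 0.032] [0.431 0.148 0.01 ]
rest_a 0.82 [222. 186.  29.  28.] [ 0.76   0.192 -0.006] [0.843 0.272 0.033] [0.799 0.231 0.01 ]
rest_a 0.77 [366. 200.  31.  28.] [ 0.739 -0.173 -0.002] [ 0.823 -0.101  0.032] [ 0.781 -0.138  0.011]
rest_a 0.72 [306. 336.  37.  33.] [ 0.385 -0.038 -0.005] [0.463 0.039 0.032] [0.424 0.    0.009]
rest_a 0.58 [360. 333.  33.  33.] [ 0.399 -0.168 -0.001] [ 0.473 -0.095  0.036] [ 0.437 -0.131  0.01 ]
rack 0.72 [283. 241. 122.  49.] [ 0.591 -0.086 -0.009] [0.727 0.229 0.032] [0.687 0.086 0.023]
mug 0.68 [468. 329.  43.  56.] [ 0.39  -0.424 -0.005] [ 0.514 -0.332  0.101] [ 0.47  -0.387  0.037]
mill 0.68 [461. 263.  
[... 202 characters left out ...]
 1.06344429e+00,  5.27850535e-01,  1.43306708e+00, -1.50419574e-05,
        1.18144017e+00, -1.78538951e-01]), 'joint_velocities': array([-9.50483612e-05, -1.99583518e-03, -3.55470697e-03,  1.49243711e-03,
       -2.34883358e-03,  3.03991441e-04]), 'joint_torque': array([ 1.18713637e-03, -4.39560699e+01, -1.76551062e+01,  6.32992527e-02,
        5.49384230e-02, -1.16302263e-04]), 'position': array([0.20176351, 0.59141273, 0.40441575]), 'tool_rot': array([ 1.63664073e-01,  9.86516054e-01, -3.62626681e-04, -1.22090321e-04]), 'ft_force': array([ 0.74573325, -0.34191962, -0.6754316 ]), 'moment': array([-0.01230296,  0.00018186, -0.05572082]), 'grip_force': 0.0, 'grip_width': 0.08677733165520313}
```

```bash
python3 - <<'E'
import cv2
from rig import robot
im=cv2.imread("pics/top1.png")[150:390,170:510]; cv2.imwrite("pics/top1c.png",cv2.resize(im,None,fx=2.35,fy=2.35,interpolation=cv2.INTER_CUBIC))
print(robot.tip_extent)
E
```

```text
0.1822
```

View pics/top1c.png

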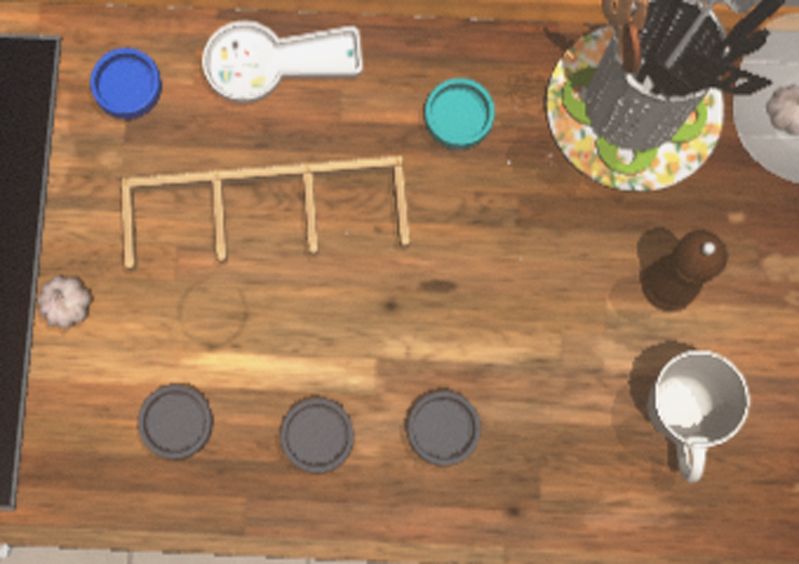

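The three dark rests are at px (244,328), (306,336) and (360,333). The blue dish (222,186) and turquoise dish (366,200) are decoys, because the rests are dark iron. The enlarged crop confirms this. Next I'll fit the poses precisely.

```bash
cat >> h.py <<'E'
from scipy.optimize import minimize
def w2pix(c,P):
    f=240/np.tan(np.radians(c["fov_y"])/2); E=np.array(c["extrinsics"])
    p=(np.asarray(P)-E[:3,3])@E[:3,:3]
    return np.stack([c["cx"]+f*p[...,0]/-p[...,2], c["cy"]-f*p[...,1]/-p[...,2]],-1)
def bev(c,z,x0,x1,y0,y1,s=1000):
    # bird's-eye view at height z; row = x (m*s from x0), col = y
    xs=np.arange(x0,x1,1/s); ys=np.arange(y0,y1,1/s)
    X,Y=np.meshgrid(xs,ys,indexing="ij")
    m=w2pix(c,np.stack([X,Y,np.full_like(X,z)],-1)).astype(np.float32)
    return cv2.remap(c["pixels"],m[...,0],m[...,1],cv2.INTER_CUBIC)
def fit_rests(c):
    "dark iron discs: outline mask = union of top rim (z .026) and base disc"
    out=[]
    for r in cut_out("rest_a","top"):
        reg=r["region"]; m=np.median(c["pixels"][reg],0)
        if m.max()>120 or m.max()-m.min()>40 or reg.sum()<300: continue
        cs,_=cv2.findContours(reg.astype(np.uint8),cv2.RETR_EXTERNAL,cv2.CHAIN_APPROX_NONE)
        k=max(cs,key=cv2.contourArea); (a,b),R=cv2.minEnclosingCircle(k)
        v,u=np.nonzero(reg); ctr=pix2w(c,u.mean(),v.mean(),.015)
        out.append((ctr[:2].round(4),int(reg.sum()),m,round(r["confidence"],2)))
    return out
def fit_rack(c):
    x0,y0=.5,-.2; im=bev(c,.024,x0,.82,y0,.35).astype(float)
    b=im[...,0]; g=cv2.GaussianBlur(b-cv2.GaussianBlur(b,(0,0),20),(0,0),2)
    yy=np.arange(-.147,.1471,.002); T=[]
    for d in (-.147,-.049,.049,.147): 
        for x in np.arange(-.045,.045,.002): T.append((x,d))
    for y in yy: T.append((.047,y))
    T=np.array(T)
    def cost(p,):
        cs,sn=np.cos(p[2]),np.sin(p[2]); X=p[0]+cs*T[:,0]-sn*T[:,1]; Y=p[1]+sn*T[:,0]+cs*T[:,1]
        return -cv2.remap(g,((Y-y0)*1000).astype(np.float32)[None],((X-x0)*1000).astype(np.float32)[None],cv2.INTER_LINEAR).mean()
    best=min((cost((x,y,t)),x,y,t) for x in np.arange(.62,.72,.006) for y in np.arange(.03,.13,.006) for t in np.arange(-.16,.17,.04))
    q=minimize(cost,best[1:],method="Nelder-Mead",options=dict(initial_simplex=np.array(best[1:])+np.array([[0,0,0],[.004,0,0],[0,.004,0],[0,0,.02]])))
    return q.x,q.fun,best,im
E
python3 - <<'E'
from h import *
c=camera("top")
for r in fit_rests(c): print(r)
p,f,b,im=fit_rack(c); print(p,f,b)
R=lambda x,y:(p[0]+np.cos(p[2])*x-np.sin(p[2])*y,p[1]+np.sin(p[2])*x+np.cos(p[2])*y)
for n,y in(("L",.098),("M",0),("R",-.098)): print(n,R(0,y))
v=im.copy()
for d in(-.147,-.049,.049,.147):
    for x in(-.047,.047):
        X,Y=R(x,d); cv2.circle(v,(int((Y+.2)*1000),int((X-.5)*1000)),3,(255,0,0),-1)
full=bev(c,.02,.36,.82,-.25,.35)
for r in fit_rests(c): cv2.circle(full,(int((r[0][1]+.25)*1000),int((r[0][0]-.36)*1000)),38,(0,255,0),1)
for d in(-.147,-.049,.049,.147):
    for x in(-.047,.047):
        X,Y=R(x,d); cv2.circle(full,(int((Y+.25)*1000),int((X-.36)*1000)),3,(255,0,0),-1)
cv2.imwrite("pics/bev.png",full)
E
```

```text
(array([ 0.4363, -0.1301]), 822, array([109., 109., 115.]), 0.95)
(array([0.4236, 0.0005]), 724, array([109., 110., 116.]), 0.66)
(array([0.431 , 0.1472]), 808, array([107., 108., 115.]), 0.56)
[0.65647314 0.06705711 0.12635401] -44.02809284506888 (np.float64(-42.668046963626935), np.float64(0.656), np.float64(0.06599999999999999), np.float64(0.12000000000000002))
L (np.float64(0.6441233666897576), np.float64(0.16427585208518586))
M (np.float64(0.6564731370859799), np.float64(0.06705711329908252))
R (np.float64(0.6688229074822022), np.float64(-0.03016162548702081))
```

View pics/bev.png

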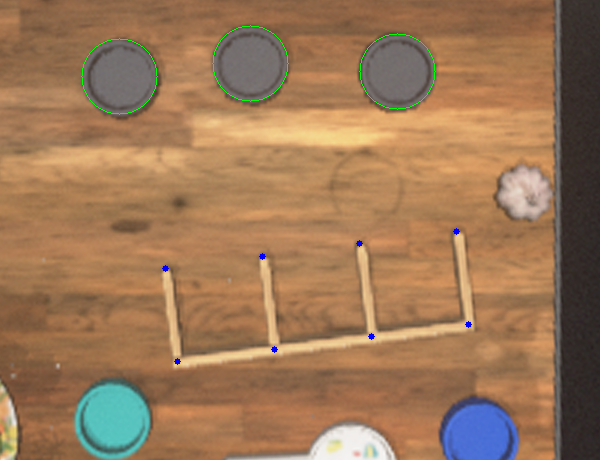

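Request:
step_arm:
  rows:
    - [0.023,-0.0444,-0.0155,0,0,8.7]
    - [0.023,-0.0444,-0.0155,0,0,8.7]
    - [0.023,-0.0444,-0.0155,0,0,8.8]
    - [0.023,-0.0444,-0.0155,0,0,0]
    - [0.023,-0.0444,-0.0155,0,0,0]
    - [0.023,-0.0444,-0.0155,0,0,0]
    - [0.023,-0.0444,-0.0155,0,0,0]
    - [0.023,-0.0444,-0.0155,0,0,0]
    - [0.023,-0.0444,-0.0155,0,0,0]
    - [0.022,-0.0444,-0.0155,0,0,0]
    - [0,0,0,0,0,0]
  jaw: 0
  squeeze: 10

```text
time: 1.82
position: [0.4329, 0.1449, 0.2491]
tool_rot: [-0.061, 0.998, -0.0, 0.0]
ft_force: [0.3, 0.1, 0.9]
grip_width: 0.0002
grip_force: 0.0
```

Request:
step_arm:
  rows:
    - [-0.001,0.001,-0.018,0,0,0]
    - [-0.001,0.001,-0.018,0,0,0]
    - [0,0,-0.017,0,0,0]
    - [0,0,0,0,0,0]
    - [0,0.008,0,0,0,0]
    - [0,0.008,0,0,0,0]
    - [0,0.008,0,0,0,0]
    - [0,0.008,0,0,0,0]
    - [0,0.008,0,0,0,0]

```text
time: 2.95
position: [0.4287, 0.1895, 0.1973]
tool_rot: [-0.065, 0.998, -0.001, -0.0]
ft_force: [0.1, -7.6, 3.4]
grip_width: 0.0004
grip_force: 3.4
```

Request:
step_arm:
  rows:
    - [0,0.008,0,0,0,0]
    - [0,0.008,0,0,0,0]

```text
time: 3.2
position: [0.4286, 0.2054, 0.1973]
tool_rot: [-0.065, 0.998, -0.001, -0.0]
ft_force: [-0.7, -6.9, 3.1]
grip_width: 0.0003
grip_force: 3.4
```

Request:
step_arm:
  rows:
    - [0,0.008,0,0,0,0]
    - [0,0.008,0,0,0,0]

```text
time: 3.45
position: [0.4284, 0.2213, 0.1973]
tool_rot: [-0.065, 0.998, -0.001, -0.0]
ft_force: [-0.5, -7.2, 4.5]
grip_width: 0.0006
grip_force: 3.5
```

Request:
step_arm:
  rows:
    - [0,-0.008,0,0,0,0]
    - [0,0,0.04,0,0,0]
    - [0,-0.042,0.01,0,0,0]
    - [0,-0.042,0,0,0,0]
    - [0,-0.042,0,0,0,0]
    - [-0.002,-0.042,0,0,0,0]
    - [-0.003,-0.044,0,0,0,0]
    - [0,0,0,0,0,0]

```text
time: 4.45
position: [0.4241, -0.001, 0.2469]
tool_rot: [-0.061, 0.998, -0.0, 0.001]
ft_force: [0.3, -0.0, -0.1]
grip_width: 0.0008
grip_force: 0.0
```

Request:
step_arm:
  rows:
    - [0,0.001,-0.018,0,0,0]
    - [0,0,-0.018,0,0,0]
    - [0,0,-0.015,0,0,0]
    - [0,0,0,0,0,0]
    - [0,0.008,0,0,0,0]
    - [0,0.008,0,0,0,0]
    - [0,0.008,0,0,0,0]
    - [0,0.008,0,0,0,0]
    - [0,0.008,0,0,0,0]

```text
time: 5.58
position: [0.424, 0.0428, 0.1961]
tool_rot: [-0.064, 0.998, -0.0, 0.001]
ft_force: [-0.2, -4.9, 3.7]
grip_width: 0.0005
grip_force: 2.5
```

Request:
step_arm:
  rows:
    - [0,0.008,0,0,0,0]
    - [0,0.008,0,0,0,0]

```text
time: 5.82
position: [0.4241, 0.0588, 0.196]
tool_rot: [-0.064, 0.998, -0.0, 0.001]
ft_force: [-0.6, -6.0, 4.5]
grip_width: 0.0005
grip_force: 2.7
```

Request:
step_arm:
  rows:
    - [0,0.008,0,0,0,0]
    - [0,0.008,0,0,0,0]

```text
time: 6.08
position: [0.424, 0.0748, 0.196]
tool_rot: [-0.064, 0.998, -0.0, 0.0]
ft_force: [0.2, -5.3, 5.0]
grip_width: 0.0003
grip_force: 2.7
```

Request:
step_arm:
  rows:
    - [0,-0.008,0,0,0,0]
    - [0,0,0.04,0,0,0]
    - [0,-0.042,0.01,0,0,0]
    - [0.002,-0.042,0,0,0,0]
    - [0.003,-0.042,0,0,0,0]
    - [0.003,-0.042,0,0,0,0]
    - [0.004,-0.026,0,0,0,0]
    - [0,0,0,0,0,0]

```text
time: 7.08
position: [0.436, -0.1294, 0.2455]
tool_rot: [-0.062, 0.998, -0.0, 0.0]
ft_force: [-0.2, 0.0, -0.2]
grip_width: 0.0005
grip_force: 0.0
```

Request:
step_arm:
  rows:
    - [0,0,-0.018,0,0,0]
    - [0,0,-0.018,0,0,0]
    - [0,0,-0.013,0,0,0]
    - [0,0,0,0,0,0]
    - [0,0.008,0,0,0,0]
    - [0,0.008,0,0,0,0]
    - [0,0.008,0,0,0,0]
    - [0,0.008,0,0,0,0]
    - [0,0.008,0,0,0,0]

```text
time: 8.2
position: [0.436, -0.087, 0.197]
tool_rot: [-0.064, 0.998, -0.0, 0.0]
ft_force: [0.6, -1.5, 0.7]
grip_width: 0.0007
grip_force: 0.6
```

Request:
step_arm:
  rows:
    - [0,0.008,0,0,0,0]
    - [0,0.008,0,0,0,0]

```text
time: 8.45
position: [0.4358, -0.071, 0.1968]
tool_rot: [-0.064, 0.998, -0.0, 0.0]
ft_force: [0.2, -0.7, 0.9]
grip_width: 0.0008
grip_force: 0.7
```

Request:
step_arm:
  rows:
    - [0,0.008,0,0,0,0]
    - [0,0.008,0,0,0,0]

```text
time: 8.7
position: [0.4358, -0.055, 0.1967]
tool_rot: [-0.064, 0.998, 0.0, -0.0]
ft_force: [0.3, -2.1, 0.8]
grip_width: 0.0005
grip_force: 0.7
```

Request:
step_arm:
  rows:
    - [0,-0.01,0,0,0,0]
    - [0,0,0.05,0,0,0]
    - [0,-0.05,0.05,0,0,0]
    - [0,-0.05,0.05,0,0,0]
    - [0,0,0,0,0,0]

```text
time: 9.32
position: [0.4371, -0.1577, 0.3383]
tool_rot: [-0.062, 0.998, -0.003, 0.004]
ft_force: [1.1, 0.6, -1.0]
grip_width: 0.0006
grip_force: 0.0
```

```bash
python3 - <<'E'
from h import *
c=camera("top"); cv2.imwrite("pics/t2.png",cv2.resize(c["pixels"][150:390,170:510],None,fx=2.35,fy=2.35))
for r in fit_rests(c): print(r)
for r in cut_out("rest_a","top"): print(r["extent"],r["confidence"])
print(np.mean([get_obs()["ft_force"] for _ in range(3)],0))
E
```

```text
[222.3, 187.1, 33.8, 27.1] 0.85
[364.6, 201.0, 30.5, 28.2] 0.59
[327.3, 328.6, 15.4, 23.5] 0.48
[-0.54309084 -0.16210463 -0.47844763]
```

View pics/t2.png

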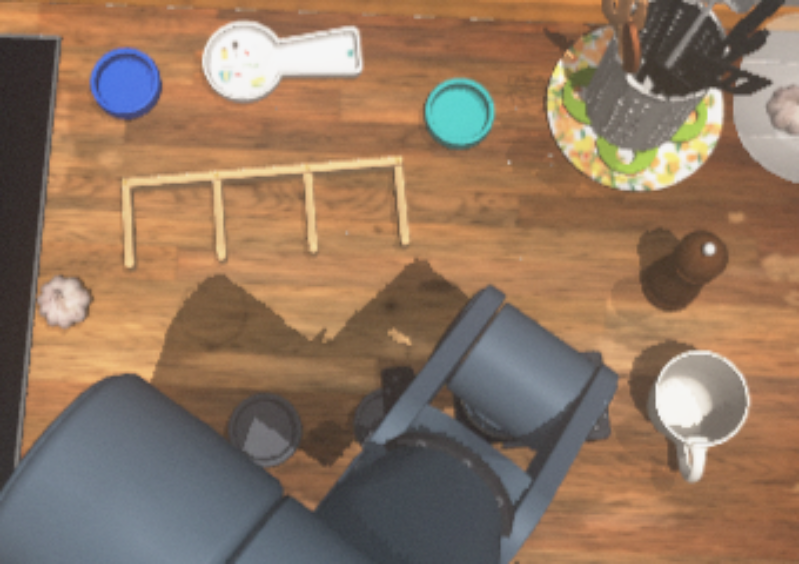

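The arm hides the rests in the top view, so I'll use the wrist camera.

```bash
cat >> h.py <<'E'
from scipy.spatial.transform import Rotation
def wrist():
    o=get_obs(); c=camera("wrist"); T=np.eye(4); T[:3,:3]=Rotation.from_quat(o["tool_rot"]).as_matrix(); T[:3,3]=o["position"]
    c["extrinsics"]=T@np.array(c["mount"]); return c
def wrests(c,cam="wrist"):
    out=[]
    for r in cut_out("rest_a",cam):
        reg=r["region"]; m=np.median(c["pixels"][reg],0); e=r["extent"]
        cut=e[0]-e[2]/2<2 or e[0]+e[2]/2>638 or e[1]-e[3]/2<2 or e[1]+e[3]/2>478
        cs,_=cv2.findContours(reg.astype(np.uint8),cv2.RETR_EXTERNAL,cv2.CHAIN_APPROX_NONE)
        k=cv2.convexHull(max(cs,key=cv2.contourArea))[:,0].astype(float)
        P=pix2w(c,k[:,0],k[:,1],.024)[:,:2].astype(np.float32); (ct,R)=cv2.minEnclosingCircle(P)
        out.append((np.round(ct,4),round(R,4),"CUT" if cut else "",m,round(r["confidence"],2)))
    return out
E
python3 - <<'E'
from h import *
c=wrist(); cv2.imwrite("pics/w1.png",c["pixels"]); print(c["extrinsics"].round(3),c["fov_y"], [k for k in c])
for r in wrests(c): print(r)
print(fit_rack.__name__)
E
```

```text
[[-0.125 -0.958 -0.259  0.363]
 [ 0.992 -0.12  -0.036 -0.163]
 [ 0.003 -0.261  0.965  0.315]
 [ 0.     0.     0.     1.   ]] 64.02068355004616 ['pixels', 'depth', 'fov_y', 'cx', 'cy', 'mount', 'extrinsics']
(array([0.4246, 0.0501]), 0.0447, '', array([69., 67., 67.]), 0.82)
(array([ 0.4358, -0.0752]), 0.0405, '', array([69., 68., 68.]), 0.66)
fit_rack
```

View pics/w1.png

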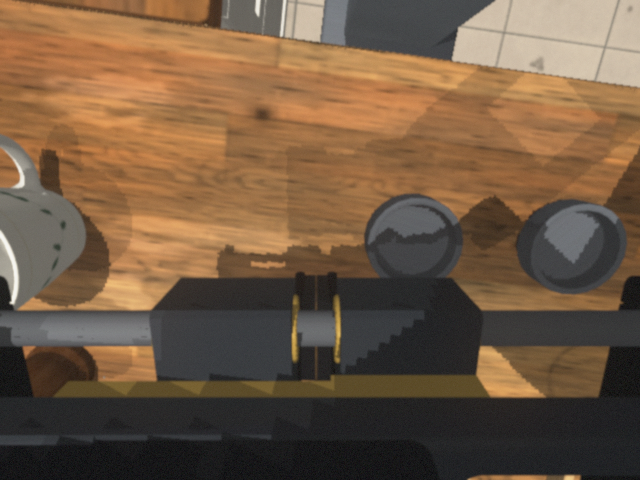

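The wrist view shows two rests, at px (413,240) and (571,245). Both moved about 5.5 cm. I'll move left to see the third.

Request:
step_arm:
  rows:
    - [0,0.052,0,0,0,0]
    - [0,0.052,0,0,0,0]
    - [-0.001,0.052,0,0,0,0]
    - [-0.001,0.052,0,0,0,0]
    - [0,0.052,0,0,0,0]
    - [0,0,0,0,0,0]

```text
time: 10.32
position: [0.4321, 0.1098, 0.3339]
tool_rot: [-0.068, 0.998, 0.0, -0.002]
ft_force: [-0.5, 0.3, -0.5]
grip_width: 0.0006
grip_force: 0.0
```

```bash
python3 - <<'E'
from h import *
c=wrist(); cv2.imwrite("pics/w2.png",c["pixels"]); print(c["extrinsics"][:3,3])
for r in wrests(c): print(r)
E
```

```text
[0.36068943 0.09953924 0.31494831]
(array([0.4244, 0.0541]), 0.0392, '', array([141., 137., 136.]), 0.92)
(array([ 0.4354, -0.0705]), 0.0433, '', array([136., 134., 132.]), 0.71)
(array([0.4295, 0.1989]), 0.041, '', array([63., 63., 63.]), 0.64)
```

Request:
step_arm:
  rows:
    - [-0.001,0.046,-0.04,0,0,0]
    - [-0.001,0.046,-0.04,0,0,0]
    - [0,0,-0.035,0,0,0]
    - [0,0,-0.022,0,0,0]
    - [0,0,0,0,0,0]
    - [0,0,0,0,0,0]

```text
time: 11.18
position: [0.4322, 0.1973, 0.1984]
tool_rot: [-0.063, 0.998, -0.0, 0.0]
ft_force: [0.0, 0.4, -0.1]
grip_width: 0.0004
grip_force: 0.0
```

Request:
step_arm:
  rows:
    - [0,0,0,0,0,0]
    - [0,0,0,0,0,0]
    - [0,0,0,0,0,0]
    - [0,0,0,0,0,0]
  jaw: 0.03

```text
time: 11.68
position: [0.4318, 0.1982, 0.1984]
tool_rot: [-0.064, 0.998, 0.0, 0.0]
ft_force: [0.4, 0.8, 0.6]
grip_width: 0.0276
grip_force: 0.0
```

Request:
step_arm:
  rows:
    - [0.006,0,0,0,0,0]
    - [0.006,0,0,0,0,0]
    - [0.006,0,0,0,0,0]
    - [0.006,0,0,0,0,0]

```text
time: 12.18
position: [0.4524, 0.1979, 0.1977]
tool_rot: [-0.064, 0.998, -0.001, -0.006]
ft_force: [-10.4, 0.8, 7.5]
grip_width: 0.0303
grip_force: 5.7
```

Request:
step_arm:
  rows:
    - [0.006,0,0,0,0,0]
    - [0.006,0,0,0,0,0]

```text
time: 12.42
position: [0.462, 0.1977, 0.1976]
tool_rot: [-0.064, 0.998, -0.001, -0.01]
ft_force: [-11.7, 0.2, 9.2]
grip_width: 0.03
grip_force: 6.9
```

Request:
step_arm:
  rows:
    - [-0.006,0,0,0,0,0]
    - [-0.006,0,0,0,0,0]
    - [-0.006,0,0,0,0,0]
    - [-0.006,0,0,0,0,0]

```text
time: 12.92
position: [0.4439, 0.1982, 0.1982]
tool_rot: [-0.064, 0.998, 0.0, 0.001]
ft_force: [0.3, 0.4, -0.2]
grip_width: 0.0302
grip_force: 0.0
```

Request:
step_arm:
  rows:
    - [-0.006,0,0,0,0,0]
    - [-0.006,0,0,0,0,0]

```text
time: 13.18
position: [0.4327, 0.1982, 0.1984]
tool_rot: [-0.064, 0.998, 0.0, 0.002]
ft_force: [2.8, -1.4, -0.7]
grip_width: 0.0302
grip_force: 1.3
```

Request:
step_arm:
  rows:
    - [0.004,0,0,0,0,0]
    - [0,0,0,0,0,0]
    - [0,0,0,0,0,0]
  jaw: 0

```text
time: 13.55
position: [0.4355, 0.1981, 0.198]
tool_rot: [-0.064, 0.998, -0.0, -0.001]
ft_force: [0.4, 0.1, -0.1]
grip_width: 0.0077
grip_force: 0.0
```

Request:
step_arm:
  rows:
    - [0,0,0.03,0,0,0]
    - [0,-0.035,0.02,0,0,0]
    - [0,-0.047,0,0,0,0]
    - [0,-0.047,0,0,0,0]
    - [0,-0.047,0,0,0,0]
    - [0,-0.047,0,0,0,0]
    - [0,-0.047,0,0,0,0]
    - [0,0,0,0,0,0]
    - [0,0,-0.025,0,0,0]
    - [0,0,-0.026,0,0,0]
    - [0,0,0,0,0,0]

```text
time: 14.92
position: [0.4349, -0.0707, 0.196]
tool_rot: [-0.065, 0.998, 0.001, -0.002]
ft_force: [0.1, 0.1, 0.0]
grip_width: 0.0005
grip_force: 0.0
```

Request:
step_arm:
  rows:
    - [0,0,0,0,0,0]
    - [0,0,0,0,0,0]
    - [0,0,0,0,0,0]
    - [0,0,0,0,0,0]
  jaw: 0.03

```text
time: 15.42
position: [0.4359, -0.0719, 0.1976]
tool_rot: [-0.064, 0.998, -0.0, 0.0]
ft_force: [0.5, 0.4, 0.8]
grip_width: 0.0278
grip_force: 0.0
```

Request:
step_arm:
  rows:
    - [0.01,-0.001,0,0,0,0]
    - [0.016,-0.002,0,0,0,0]
    - [0.016,-0.002,0,0,0,0]
    - [0.016,-0.002,0,0,0,0]
    - [0.016,-0.002,0,0,0,0]
    - [0.016,-0.002,0,0,0,0]
    - [0.016,-0.002,0,0,0,0]
    - [0.014,-0.001,0,0,0,0]
    - [0.009,0,0,0,0,0]
    - [0,0,0,0,0,0]

```text
time: 16.68
position: [0.5656, -0.0859, 0.1972]
tool_rot: [-0.064, 0.998, -0.0, 0.001]
ft_force: [0.0, 0.5, 0.8]
grip_width: 0.0302
grip_force: 0.0
```

Request:
step_arm:
  rows:
    - [-0.001,0.01,0,0,0,0]
    - [-0.003,0.022,0,0,0,0]
    - [-0.003,0.022,0,0,0,0]
    - [-0.003,0.022,0,0,0,0]
    - [-0.003,0.022,0,0,0,0]
    - [-0.003,0.022,0,0,0,0]
    - [-0.003,0.022,0,0,0,0]
    - [-0.003,0.022,0,0,0,0]
    - [-0.003,0.022,0,0,0,0]
    - [-0.003,0.022,0,0,0,0]
    - [-0.003,0.022,0,0,0,0]
    - [-0.001,0.01,0,0,0,0]

```text
time: 18.18
position: [0.5314, 0.1565, 0.1971]
tool_rot: [-0.065, 0.998, 0.0, -0.001]
ft_force: [-0.3, -0.1, 0.4]
grip_width: 0.0296
grip_force: 0.1
```

Request:
step_arm:
  rows:
    - [0,0,0,0,0,0]

```text
time: 18.3
position: [0.532, 0.1554, 0.1971]
tool_rot: [-0.065, 0.998, 0.0, -0.0]
ft_force: [-1.2, 0.1, 0.0]
grip_width: 0.0299
grip_force: 0.0
```

Request:
step_arm:
  rows:
    - [0,-0.005,0,0,0,0]
    - [0.008,0.001,0,0,0,0]
    - [0.012,0.0015,0,0,0,0]
    - [0.012,0.0015,0,0,0,0]
    - [0.012,0.0015,0,0,0,0]
    - [0.012,0.0015,0,0,0,0]
    - [0.012,0.0015,0,0,0,0]

```text
time: 19.18
position: [0.6016, 0.1578, 0.1971]
tool_rot: [-0.064, 0.998, -0.0, -0.0]
ft_force: [-1.1, -1.1, -0.8]
grip_width: 0.03
grip_force: 0.5
```

Request:
step_arm:
  rows:
    - [0.012,0.0015,0,0,0,0]
    - [0.012,0.0015,0,0,0,0]
    - [0.012,0.0015,0,0,0,0]
    - [0.008,0.001,0,0,0,0]
    - [0,0,0,0,0,0]

```text
time: 19.8
position: [0.6457, 0.1632, 0.1973]
tool_rot: [-0.064, 0.998, -0.0, 0.001]
ft_force: [-0.7, 0.5, -0.4]
grip_width: 0.0296
grip_force: 0.0
```

Request:
step_arm:
  rows:
    - [0,0,0,0,0,0]
    - [0,0,0,0,0,0]
    - [0,0,0,0,0,0]
    - [0,0,0.03,0,0,0]
    - [0,0,0.03,0,0,0]
    - [-0.044,-0.022,0,0,0,0]
    - [-0.044,-0.022,0,0,0,0]
    - [-0.044,-0.022,0,0,0,0]
    - [-0.044,-0.022,0,0,0,0]
    - [-0.045,-0.021,0,0,0,0]
    - [0,0,0,0,0,0]
  jaw: 0

```text
time: 21.18
position: [0.4198, 0.0537, 0.2572]
tool_rot: [-0.063, 0.998, 0.001, -0.003]
ft_force: [0.8, -0.0, 0.3]
grip_width: 0.0004
grip_force: 0.0
```

```bash
python3 - <<'E'
from h import *
c=camera("top"); im=bev(c,.024,.36,.82,-.25,.35)
for r in wrests(c,"top"): print(r)
for x,y in((.6441,.1643),(.6565,.0671),(.6688,-.0302)): cv2.circle(im,(int((y+.25)*1000),int((x-.36)*1000)),38,(0,255,0),1)
cv2.imwrite("pics/t3.png",im); c=wrist()
for r in wrests(c): print(r)
E
```

```text
(array([ 0.7751, -0.1368]), 0.0412, '', array([191., 197.,  89.]), 0.92)
(array([0.6351, 0.1611]), 0.0395, '', array([109., 109., 113.]), 0.83)
(array([0.7947, 0.2296]), 0.0409, '', array([216., 112.,  76.]), 0.71)
(array([0.4578, 0.21  ]), 0.0293, '', array([67., 67., 69.]), 0.56)
(array([0.5506, 0.2746]), 0.0288, '', array([113., 124., 142.]), 0.31)
(array([0.4235, 0.0542]), 0.0383, '', array([92., 92., 94.]), 0.75)
(array([0.4346, 0.1936]), 0.0429, '', array([63., 63., 64.]), 0.59)
```

View pics/t3.png

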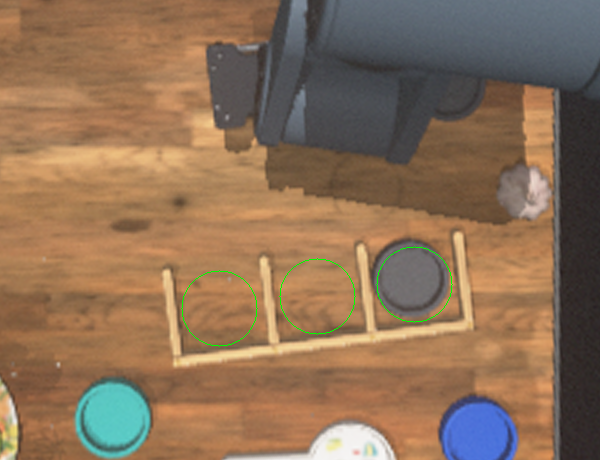

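The slick rest sits about 7 mm short of the left bay's centre: drawn target (415,284), rest (411,277). So the rest lags the tool by about 7 mm in x. I'll allow for that and nudge this one later.

Request:
step_arm:
  rows:
    - [0.003,0,-0.025,0,0,0]
    - [0.001,0,-0.025,0,0,0]
    - [0,0,-0.011,0,0,0]
    - [0,0,0,0,0,0]

```text
time: 21.88
position: [0.4282, 0.0543, 0.1955]
tool_rot: [-0.064, 0.998, 0.0, -0.0]
ft_force: [0.1, 0.2, 0.0]
grip_width: 0.0003
grip_force: 0.0
```

Request:
step_arm:
  rows:
    - [0,0,0,0,0,0]
    - [0,0,0,0,0,0]
    - [0,0,0,0,0,0]
    - [0.008,0,0,0,0,0]
    - [0.008,0,0,0,0,0]
    - [0.008,0,0,0,0,0]
    - [0.008,0,0,0,0,0]
  jaw: 0.03

```text
time: 22.75
position: [0.4581, 0.0544, 0.1961]
tool_rot: [-0.064, 0.998, 0.001, -0.004]
ft_force: [-7.6, -0.2, 4.7]
grip_width: 0.03
grip_force: 5.4
```

Request:
step_arm:
  rows:
    - [0.008,0,0,0,0,0]
    - [0.008,0,0,0,0,0]

```text
time: 23.0
position: [0.4741, 0.0544, 0.1961]
tool_rot: [-0.064, 0.998, 0.001, -0.004]
ft_force: [-6.5, 0.5, 5.3]
grip_width: 0.0297
grip_force: 5.5
```

Request:
step_arm:
  rows:
    - [0.008,0,0,0,0,0]
    - [0.008,0,0,0,0,0]

```text
time: 23.25
position: [0.4901, 0.0544, 0.1961]
tool_rot: [-0.064, 0.998, 0.001, -0.004]
ft_force: [-6.1, -0.3, 6.1]
grip_width: 0.03
grip_force: 5.6
```

Request:
step_arm:
  rows:
    - [0.012,0,0,0,0,0]
    - [0.012,0,0,0,0,0]
    - [0.012,0,0,0,0,0]
    - [0.012,0,0,0,0,0]
    - [0.012,-0.001,0,0,0,0]
    - [0.012,0.0015,0,0,0,0]
    - [0.012,0.0015,0,0,0,0]
    - [0.012,0.0015,0,0,0,0]

```text
time: 24.25
position: [0.5868, 0.0577, 0.1961]
tool_rot: [-0.065, 0.998, 0.0, -0.003]
ft_force: [-6.1, -0.9, 5.6]
grip_width: 0.03
grip_force: 5.4
```

```bash
python3 - <<'E'
from h import *
c=camera("top")
for r in wrests(c,"top"): 
    if r[3].max()<120: print(r)
E
```

```text
(array([0.6498, 0.1884]), 0.0228, '', array([70. , 71.5, 76.5]), 0.65)
(array([0.4267, 0.1978]), 0.0351, '', array([58., 58., 60.]), 0.58)
```

Request:
step_arm:
  rows:
    - [0.012,0.0015,0,0,0,0]
    - [0.012,0.0015,0,0,0,0]
    - [0.012,0.0015,0,0,0,0]

```text
time: 24.72
position: [0.6234, 0.0622, 0.1959]
tool_rot: [-0.064, 0.998, 0.0, -0.002]
ft_force: [-4.8, 0.2, 2.3]
grip_width: 0.0301
grip_force: 3.4
```

Request:
step_arm:
  rows:
    - [0.012,0.0015,0,0,0,0]
    - [0.012,0.0015,0,0,0,0]
    - [0.012,0.0015,0,0,0,0]
    - [0.004,0.0005,0,0,0,0]
    - [0,0,0,0,0,0]

```text
time: 25.35
position: [0.6648, 0.0671, 0.1961]
tool_rot: [-0.064, 0.998, -0.0, 0.001]
ft_force: [-0.6, -0.5, -0.2]
grip_width: 0.0297
grip_force: 0.4
```

Request:
step_arm:
  rows:
    - [0,0,0,0,0,0]
    - [0,0,0,0,0,0]
    - [0,0,0,0,0,0]
    - [0,0,0.03,0,0,0]
    - [0,0,0.04,0,0,0]
    - [-0.045,0.015,0.02,0,0,0]
    - [-0.045,0.015,0.02,0,0,0]
    - [-0.045,0.015,0,0,0,0]
    - [-0.045,0.015,0,0,0,0]
    - [-0.048,0.013,0,0,0,0]
    - [0,0,0,0,0,0]
    - [0,0,0,0,0,0]
  jaw: 0

```text
time: 26.85
position: [0.4366, 0.1402, 0.3067]
tool_rot: [-0.064, 0.998, -0.0, 0.001]
ft_force: [0.3, 0.3, 0.1]
grip_width: 0.0006
grip_force: 0.0
```

```bash
python3 - <<'E'
from h import *
c=camera("top"); im=bev(c,.024,.36,.82,-.25,.35); cv2.imwrite("pics/t4.png",im)
for r in wrests(c,"top"): 
    if r[3].max()<120: print(r)
c=wrist()
for r in wrests(c): print(r)
E
```

```text
(array([0.6352, 0.1606]), 0.0399, '', array([113., 112., 117.]), 0.83)
(array([0.4393, 0.1979]), 0.0396, '', array([63., 63., 64.]), 0.59)
```

View pics/t4.png

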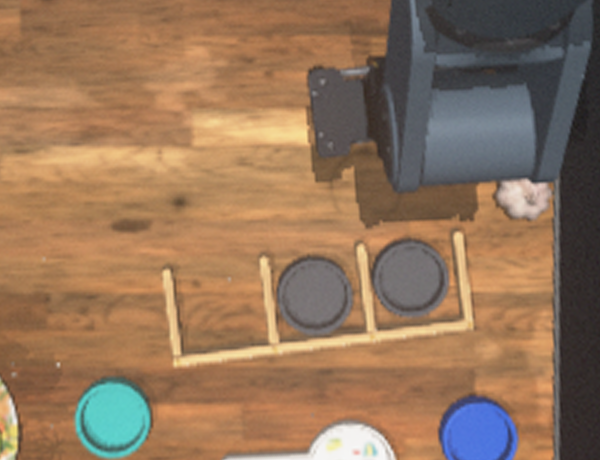

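Request:
step_arm:
  rows:
    - [0.001,0.029,-0.03,0,0,0]
    - [0.002,0.029,-0.03,0,0,0]
    - [0,0,-0.03,0,0,0]
    - [0,0,-0.02,0,0,0]
    - [0,0,0,0,0,0]

```text
time: 27.68
position: [0.4391, 0.198, 0.1947]
tool_rot: [-0.064, 0.998, -0.0, -0.001]
ft_force: [-0.1, -0.1, -0.3]
grip_width: 0.0004
grip_force: 0.0
```

Request:
step_arm:
  rows:
    - [0,0,0,0,0,0]
    - [0,0,0,0,0,0]
    - [0,0,0,0,0,0]
    - [0,0,0,0,0,0]
    - [0.005,-0.01,0,0,0,0]
    - [0.008,-0.016,0,0,0,0]
    - [0.008,-0.016,0,0,0,0]
    - [0.008,-0.016,0,0,0,0]
    - [0.008,-0.016,0,0,0,0]
  jaw: 0.03

```text
time: 28.8
position: [0.4747, 0.1239, 0.1962]
tool_rot: [-0.064, 0.998, 0.001, -0.002]
ft_force: [-3.3, 7.1, 3.6]
grip_width: 0.0299
grip_force: 3.5
```

Request:
step_arm:
  rows:
    - [0.0085,-0.017,0,0,0,0]
    - [0.0085,-0.017,0,0,0,0]
    - [0.0085,-0.017,0,0,0,0]
    - [0.0085,-0.017,0,0,0,0]
    - [0.0085,-0.017,0,0,0,0]
    - [0.0085,-0.017,0,0,0,0]
    - [0.0085,-0.017,0,0,0,0]
    - [0.0085,-0.017,0,0,0,0]
    - [0.0085,-0.017,0,0,0,0]
    - [0.0085,-0.017,0,0,0,0]
    - [0,0,0,0,0,0]

```text
time: 30.18
position: [0.5605, -0.0471, 0.1961]
tool_rot: [-0.064, 0.998, 0.0, -0.0]
ft_force: [-1.6, 0.3, -0.6]
grip_width: 0.0296
grip_force: 0.2
```

```bash
python3 - <<'E'
from h import *
c=wrist()
for r in wrests(c): print(r)
c=camera("top"); cv2.imwrite("pics/t5.png",bev(c,.024,.36,.82,-.25,.35))
for r in wrests(c,"top"): 
    if r[3].max()<120: print(r)
E
```

```text
(array([ 0.5532, -0.0439]), 0.0379, '', array([55., 55., 57.]), 0.88)
(array([0.6395, 0.0819]), 0.0125, 'CUT', array([57.5, 55. , 54. ]), 0.55)
(array([0.6596, 0.0657]), 0.0363, '', array([101. ,  99. , 102.5]), 0.77)
(array([0.6643, 0.1517]), 0.0231, '', array([71., 70., 74.]), 0.52)
```

View pics/t5.png

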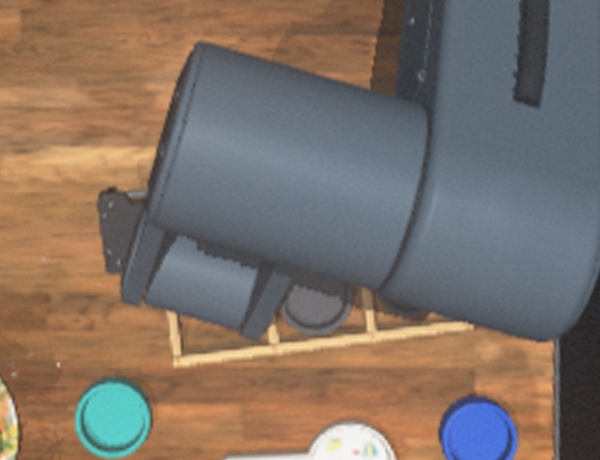

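Request:
step_arm:
  rows:
    - [0.008,0.0005,0,0,0,0]
    - [0.012,0.0015,0,0,0,0]
    - [0.012,0.0015,0,0,0,0]
    - [0.012,0.0015,0,0,0,0]
    - [0.012,0.0015,0,0,0,0]

```text
time: 31.0
position: [0.6152, -0.0388, 0.1955]
tool_rot: [-0.065, 0.998, 0.001, -0.004]
ft_force: [-6.0, -0.1, 3.7]
grip_width: 0.0301
grip_force: 3.0
```

Request:
step_arm:
  rows:
    - [0.012,0.0015,0,0,0,0]
    - [0.012,0.0015,0,0,0,0]
    - [0.012,0.0015,0,0,0,0]

```text
time: 31.38
position: [0.6511, -0.0343, 0.1954]
tool_rot: [-0.065, 0.998, 0.001, -0.004]
ft_force: [-7.4, -0.8, 3.9]
grip_width: 0.0299
grip_force: 3.2
```

Request:
step_arm:
  rows:
    - [0.012,0.001,0,0,0,0]
    - [0.012,0.001,0,0,0,0]
    - [0.001,0,0,0,0,0]
    - [0,0,0,0,0,0]

```text
time: 31.88
position: [0.6774, -0.0324, 0.1956]
tool_rot: [-0.064, 0.998, 0.0, -0.001]
ft_force: [-1.6, 1.2, -0.5]
grip_width: 0.0305
grip_force: 1.6
```

Request:
step_arm:
  rows:
    - [0,0,0,0,0,0]
    - [0,0,0,0,0,0]
    - [0,0,0,0,0,0]
    - [0,0,0.03,0,0,0]
    - [0,0,0.03,0,0,0]
    - [-0.007,0.039,0,0,0,0]
    - [-0.007,0.039,0,0,0,0]
    - [-0.007,0.039,0,0,0,0]
    - [-0.007,0.039,0,0,0,0]
    - [-0.008,0.037,0,0,0,0]
    - [0,0,0,0,0,0]
  jaw: 0

```text
time: 33.25
position: [0.6411, 0.1629, 0.2564]
tool_rot: [-0.066, 0.998, 0.0, 0.0]
ft_force: [-0.1, -0.1, 0.3]
grip_width: 0.0003
grip_force: 0.0
```

Lower into the left rest, nudge it forward, then let go and swing clear for a look.

Request:
step_arm:
  rows:
    - [-0.002,-0.001,-0.025,0,0,0]
    - [0,0,-0.025,0,0,0]
    - [0,0,-0.01,0,0,0]
    - [0,0,0,0,0,0]

```text
time: 33.75
position: [0.64, 0.1583, 0.1956]
tool_rot: [-0.064, 0.998, -0.0, -0.0]
ft_force: [0.4, -0.5, -0.3]
grip_width: 0.0003
grip_force: 0.0
```

Request:
step_arm:
  rows:
    - [0,0,0,0,0,0]
    - [0,0,0,0,0,0]
    - [0,0,0,0,0,0]
    - [0.004,0.001,0,0,0,0]
    - [0.004,0.001,0,0,0,0]
    - [0.004,0.001,0,0,0,0]
    - [0,0,0,0,0,0]
  jaw: 0.03

```text
time: 34.62
position: [0.6522, 0.1623, 0.1961]
tool_rot: [-0.064, 0.998, 0.0, 0.0]
ft_force: [-0.4, 0.3, -0.8]
grip_width: 0.0302
grip_force: 0.1
```

Request:
step_arm:
  rows:
    - [0,0,0,0,0,0]
    - [0,0,0,0,0,0]
    - [0,0,0,0,0,0]
    - [0,0,0.035,0,0,0]
    - [0,0,0.04,0,0,0]
    - [-0.02,0,0.04,0,0,0]
    - [-0.03,0.03,0.03,0,0,0]
    - [-0.03,0.045,0,0,0,0]
    - [-0.03,0.045,0,0,0,0]
    - [-0.03,0.045,0,0,0,0]
    - [-0.03,0.045,0,0,0,0]
    - [-0.03,0.045,0,0,0,0]
  jaw: 0

```text
time: 36.12
position: [0.4507, 0.4184, 0.3413]
tool_rot: [-0.064, 0.998, 0.0, 0.0]
ft_force: [0.8, 0.6, -1.2]
grip_width: 0.0006
grip_force: 0.0
```

Request:
step_arm:
  rows:
    - [-0.03,0.045,0.01,0,0,0]
    - [-0.03,0.045,0.01,0,0,0]
    - [-0.03,0.03,0,0,0,0]
    - [-0.03,0.02,0,0,0,0]
    - [0,0,0,0,0,0]

```text
time: 36.75
position: [0.3292, 0.5583, 0.3611]
tool_rot: [-0.066, 0.998, -0.0, -0.0]
ft_force: [0.1, 0.1, 0.3]
grip_width: 0.0001
grip_force: 0.0
```

```bash
python3 - <<'E'
from h import *
c=camera("top"); im=bev(c,.024,.36,.82,-.25,.35)
print([ (r[0],r[1]) for r in wrests(c,"top") if r[3].max()<125]); print([r[:2] for r in fit_rests(c)]); print(fit_rack(c)[0])
for x,y in((.6441,.1643),(.6565,.0671),(.6688,-.0302)): cv2.circle(im,(int((y+.25)*1000),int((x-.36)*1000)),38,(0,255,0),1)
cv2.imwrite("pics/t6.png",im)
E
```

```text
[(array([0.6541, 0.0644]), 0.0397), (array([ 0.6649, -0.0339]), 0.0404), (array([0.6413, 0.1592]), 0.0395)]
[(array([0.6564, 0.065 ]), 725), (array([ 0.6671, -0.0341]), 748), (array([0.6434, 0.1605]), 739)]
[0.65649334 0.06705315 0.12595651]
```

View pics/t6.png

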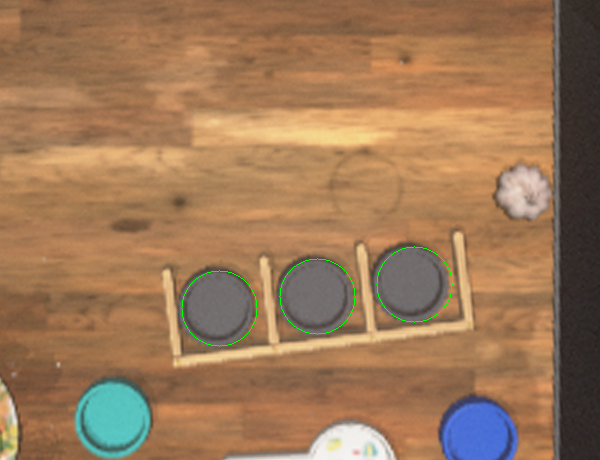

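All three rests sit within about 4 mm of the bay centres: targets at (219,308), (317,296) and (414,284), with the rests on top of them. The gripper is clear.

```bash
python3 -c "
from rig import hand_in; print(hand_in())"
```

```text
the job is handed in; nothing more can be done
None
```

I dragged all three rests to new spots, sorted them by how hard they dragged, and slid them into the rack: slickest left, middling middle, grippiest right. The last picture shows each within about 4 mm of its bay centre with the arm clear. I handed the job in at about 37 s; it returned no verdict.

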